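Push a row of soap bars home on the labelling board and bolt it

ROBOT

A 6-joint arm with a two-finger parallel gripper is mounted at the origin on a cart in front of the work surface, level with it; the furniture and walls round the work are solid. World frame = base frame: x ahead of the robot, y to its left, z up, the work surface at z = 0. Lengths are in m, angles in rad, forces in N, time in s.
With the tool pointing down it reaches from about 0.275 to 1 m from the base axis. Payload 8.4 kg.
Tool frame: the origin (TCP) lies midway between the tips of the shut fingers; the grasp point (between the pads) lies 19 mm behind it; z points along the fingers, y is the line along which they close (so a half turn about z gives the same grasp; the last joint's range is limited). The gripper opens to 85 mm and grips with 20 to 120 N. Pads are 22 mm wide; open, the fingers measure 114 mm over their backs; the gripper's body (76 mm by 85 mm) begins 54 mm behind the grasp point. The pads swing forward as they close: fully open they stand 13 mm farther back than shut.
Start: joints at [-1.193, 0.353, 1.633, -0, 1.155, -0.002], TCP at [0.232, -0.58, 0.231] pointing down, gripper open.
Joint ranges: [-2.63, 2.63], [-0.92, 2.1], [0.06, 2.66], [-1.3, 4.44], [0, 2.69], [-3.02, 3.02]. Speed limits (rad/s): [2.22, 2.22, 2.79, 3.14, 3.14, 3.14].

INTERFACE

Orientations are given as a 3x3 rotation matrix whose columns are the frame's x, y, z axes.
In Python, from plant import robot gives the robot as it stands.
- The arm moves only by the shell command python3 steer.py 'ROWS'. ROWS is a JSON list of rows, 1 to 8 of them, each an object with the fields tx, ty, tz (the shift in shares of the most that a row can go, 1 being 62.5 mm), yaw (a turn about the tool's z in normalised numbers (1 is 2 pi rad)), aperture (the finger opening in m); a field left out counts as zero (the opening has to be given); each row shifts and turns the commanded pose from where the row before left it, along the tool's axes as they then stand; what a row does not reach is not made up. A row lasts 1/8 s, in which the tool goes at most 0.0625 m and 0.188 rad, less where a joint would pass 70% of its speed; a pose out of reach is approached as far as the arm can. The fingers move at their own pace and stop on an object; the grip force is fixed at half the most. Time passes only in rows, so rows that do not move let the fingers close. It prints the time, the measured TCP pose, the force, the opening and the grip force at its end. Shift and turn numbers lie between -1 and 1, and a call with a number outside is refused. Input that does not fit is refused with a message, and nothing moves.
- robot.read_state(): the state, without advancing time (a new reading comes with each control period).
- robot.capture(name): name is "scene" or "side" or "wrist"; returns the picture (384x512x3 uint8, red, green, blue); there is no depth.
- robot.get_calibration(name): a dict with "fovy" (degrees; the focal length in pixels is half the picture's height over the tangent of half this angle, whatever the lens; pixels are square), "cx", "cy" (the principal point, pixels), "R" (3x3) and "t" (3): a world point X has camera coordinates R X + t; the wrist camera has in their place "tool_from_camera" (4x4, takes a point from camera to tool coordinates, whose origin is the TCP and whose axes are the flange's). Camera axes: x right, y down, z forward; pixel columns grow to the right and rows downward; lengths in m; the calibration is good to about 2 mm. A picture is of the moment at which its call begins: read the wrist's pose just before it. get_calibration takes no time and is no camera call.
- robot.job_done(): hands the job in; it is judged then, once.
The state is a dict: "time": time; "q": joint angles; "qvel": joint speeds; "joint_efforts": joint torques, N m; "tcp_pos": TCP position; "eef_rot": TCP orientation; "wrist_force": force on the tool from outside, world axes, zero at the start; "torque": the same for the moment, N m; "grip_width": finger opening in m; "gripper_force": force on a finger pad.
Only numpy, scipy, OpenCV 4.12 (cv2) and the standard library are available. Lean on these libraries where they do the work, as an engineer would, in place of code of your own. Each camera call takes 0.05 s, during which the arm holds its last target. There are 200 camera calls.

TASK

Four finished soap bars lie in a row in the channel of the wooden labelling board. Push the whole row together along the channel until the front (cream) bar is fully home against the end stop; then push the black ball knob all the way in, so that the steel bolt crosses behind the last (yellow) bar and locks the row for labelling. Only push, and gently, as soap dents: never lift a bar, do not let the row come apart, and leave the two hand stamps, the charcoal bar and the label roll where they are.

Things in the scene. Friction and masses are not known exactly. Their poses are not given: they have to be found in the camera images.
- jig: The labelling board, fixed to the bench: beech, 126 x 400 x 15 mm, a channel along its length, open at the -y end. Origin: centre of the underside, on the bench. Axes: y along the channel towards the end stop, x across it, away from the knob, z up. Channel bed 15 mm above the bench. Aluminium rails both sides: inner faces at x = -0.0415 and 0.0415, 14 mm wide, 14 mm above the bed.
- jig_stop (a point): Centre of the end stop's steel face, at bed height: (0, 0.170, 0.015) in the board's frame, same axes. The stop is a wooden block 32 mm high above the bed, across the whole channel.
- jig_mouth (a point): Middle of the channel's open end, at bed height: (0, -0.174, 0.015) in the board's frame, same axes. The rails end here; the bare board goes on for another 26 mm.
- bolt_housing (a point): Centre of the top of the bolt's dark steel housing on the -x rail: (-0.060, -0.0578, 0.048) in the board's frame, same axes. It spans 34 mm along x (a collar to x = -0.080) and 30 mm along y and stands 48 mm above the bench.
- bolt (a joint): Slide of the locking bolt (round bar, 12 mm, along the board's x, at board y = -0.0578, 35.5 mm above the bench), m: 0 drawn out, channel free; 0.045 fully in, knob at its housing, nose 41 mm out into the channel. Starts at 0 to 0.006. 1.5 N of friction, no spring: stays where left. It passes 3.5 mm behind the last bar if the row is home, else strikes that bar.
- bolt_knob (a point): Centre of the black ball knob (28 mm diameter) on the bolt's outer end, 35.5 mm above the bench: at board x = -0.139 drawn out, -0.094 fully in. Moves with the bolt. Push it along the board's +x from its outer side; it stands free, 21 mm above the bench.
- soap_a: The cream soap bar, 1st, nearest the end stop in the row; 55 mm along the row, 80 mm across the channel, 29 mm high, 0.09 to 0.14 kg. Origin: centre of the underside, on the bed. x axis: along the row, towards the end stop. Fully home its origin is at board y = 0.1425. Neighbours touch (gaps under 1 mm); the row starts 40 to 85 mm short of the stop.
- soap_b: The pink soap bar, 2nd in the row; 55 mm along the row, 78 mm across the channel, 26 mm high, 0.09 to 0.14 kg. Origin: centre of the underside, on the bed. x axis: along the row, towards the end stop. Fully home its origin is at board y = 0.0873. Neighbours touch (gaps under 1 mm); the row starts 40 to 85 mm short of the stop.
- soap_c: The olive green soap bar, 3rd in the row; 53 mm along the row, 77 mm across the channel, 25 mm high, 0.09 to 0.14 kg. Origin: centre of the underside, on the bed. x axis: along the row, towards the end stop. Fully home its origin is at board y = 0.0332. Neighbours touch (gaps under 1 mm); the row starts 40 to 85 mm short of the stop.
- soap_e: The yellow soap bar, 4th and last, the one to push on in the row; 55 mm along the row, 76 mm across the channel, 26 mm high, 0.09 to 0.14 kg. Origin: centre of the underside, on the bed. x axis: along the row, towards the end stop. Fully home its origin is at board y = -0.0211. Neighbours touch (gaps under 1 mm); the row starts 40 to 85 mm short of the stop.
- stamp_pale: Pale turned wooden hand stamp, loose, standing on the bench beyond the board; 35 mm wide, 64 mm high; origin under its centre. Leave alone.
- stamp_dark: Darker turned wooden hand stamp, loose, standing near the other; 35 mm wide, 64 mm high; origin under its centre. Leave alone.
- soap_d: Charcoal-black soap bar, loose on the bench on the robot's side of the board, left of the knob; 55 x 80 x 28 mm; origin under its centre. Not part of the row; leave alone.
- label_roll: Roll of blank white labels lying on the bench beyond the board; 66 mm diameter, 28 mm high; origin under its centre. Leave alone.

How it is judged:
By the outcome, as a careful person would: the job done as asked, in the order asked, and still so for the second after the job is handed in, with the robot touching nothing.
It also fails if it takes over 42 s, if anything falls off the work surface, if the arm or the gripper's body presses on something with over 40 N, if the wrist force passes 120 N, or if a joint passes its speed limit or range.

## Working session

There is one attempt and no reset: what is moved stays moved. The work goes in short steps, Python scripts to look and compute and a shell command to move; the robot and the scene stay as the last step left them, time stands still between calls to the robot, and variables do not carry over. Pictures are saved under pics/ and viewed, at most 10 in all, crops included, and the job is handed in when it is done.

```bash
ls; mkdir -p pics; python3 - <<'E'
from plant import robot
import cv2,numpy as np
for n in("scene","side"):
    cv2.imwrite(f"pics/{n}0.png",cv2.cvtColor(robot.capture(n),cv2.COLOR_RGB2BGR))
    print(n,robot.get_calibration(n))
print(robot.get_calibration("wrist"))
s=robot.read_state();print(s["time"],s["tcp_pos"],s["eef_rot"],s["grip_width"],s["wrist_force"])
E
```

```text
pics
plant.py
steer.py
scene {'fovy': 49.47924019911202, 'cx': 254.88184026593393, 'cy': 184.82323633030498, 'R': array([[-0.82002693, -0.57225236,  0.00911468],
       [-0.36181706,  0.50600612, -0.78297268],
       [ 0.44344588, -0.64535653, -0.62198931]]), 't': array([0.54187018, 0.2872443 , 0.6822771 ])}
side {'fovy': 50.21240797327457, 'cx': 250.63182580111965, 'cy': 188.36688558032156, 'R': array([[ 0.99125377, -0.13189498, -0.00443629],
       [-0.07376996, -0.52591652, -0.84733099],
       [ 0.10942558,  0.8402473 , -0.53104662]]), 't': array([-0.63195074,  0.12139561,  0.81657326])}
{'fovy': 62.96376336912331, 'cx': 253.99456873438749, 'cy': 195.43540210001981, 'tool_from_camera': array([[ 4.82699682e-04, -9.59129801e-01, -2.82966060e-01,
         7.19103725e-02],
       [ 9.99999199e-01,  1.31944570e-04,  1.25862206e-03,
        -2.83197086e-04],
       [-1.16984609e-03, -2.82966441e-01,  9.59129097e-01,
        -1.43056118e-01],
       [ 0.00000000e+00,  0.00000000e+00,  0.00000000e+00,
         1.00000000e+00]])}
0.1 [ 0.23155191 -0.58006629  0.23062472] [[ 9.28738902e-01  3.70734174e-01 -4.73983415e-04]
 [ 3.70734477e-01 -9.28738128e-01  1.19848788e-03]
 [ 4.11394726e-06 -1.28880432e-03 -9.99999169e-01]] 0.08573154477228145 [-0.3570837   0.28391296 -0.06042519]
```

View pics/scene0.png

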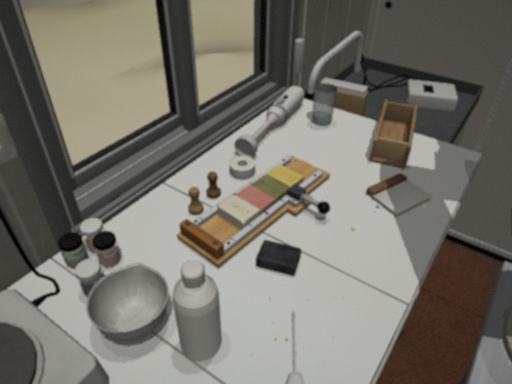

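View pics/side0.png

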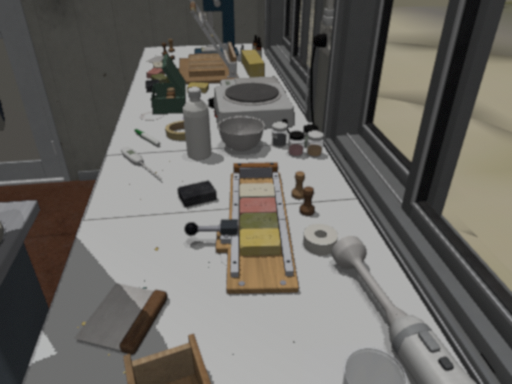

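The scene view shows the row running from cream (240,207) to yellow (288,178), with the knob at (324,208). In the side view the board spans (228,170) to (295,290), the knob is at (191,229), and the yellow bar's near end is around row 255.

```bash
python3 - <<'E'
import cv2,numpy as np
a=cv2.imread("pics/side0.png")[155:300,175:325]; b=cv2.imread("pics/scene0.png")[145:265,170:340]
cv2.imwrite("pics/sidec.png",cv2.resize(a,None,fx=4,fy=4,interpolation=cv2.INTER_CUBIC))
cv2.imwrite("pics/scenec.png",cv2.resize(b,None,fx=4,fy=4,interpolation=cv2.INTER_CUBIC))
E
```

```text
(no output)
```

View pics/sidec.png

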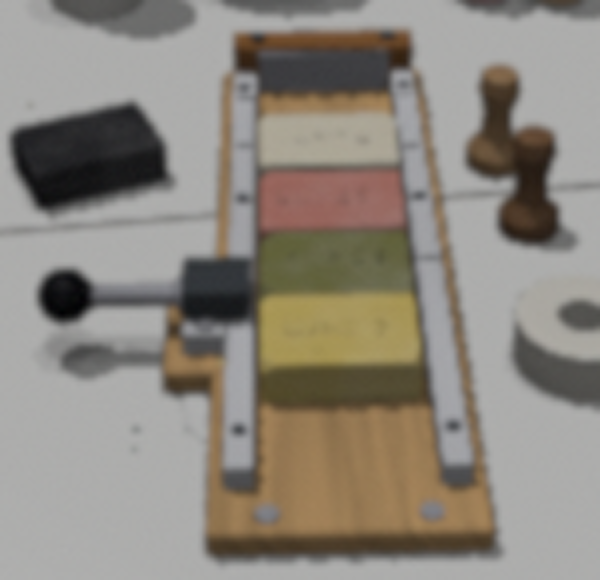

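View pics/scenec.png

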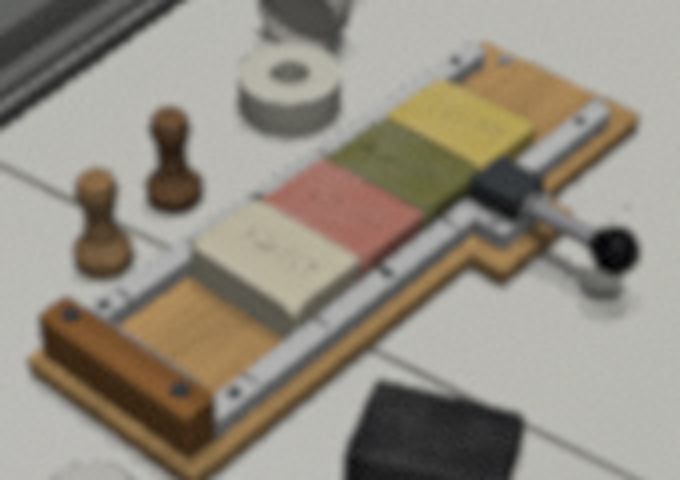

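```bash
cat > h.py <<'E'
import numpy as np
from plant import robot
def ray(cam,u,v,z):
    c=robot.get_calibration(cam); f=192/np.tan(np.radians(c["fovy"])/2)
    R,t=c["R"],c["t"]; d=R.T@[(u-c["cx"])/f,(v-c["cy"])/f,1]; o=-R.T@t
    return (o+d*(z-o[2])/d[2])
off={"side":(175,155),"scene":(170,145)}
def cr(cam,u,v,z): return ray(cam,(u+.5)/4-.5+off[cam][0],(v+.5)/4-.5+off[cam][1],z)
E
python3 - <<'E'
from h import *
from scipy.spatial.transform import Rotation
P=[("side",208,540,-.063,-.2,.015),("side",494,537,.063,-.2,.015),("side",224,470,-.0555,-.174,.029),("side",257,470,-.0415,-.174,.029),
("side",443,465,.0415,-.174,.029),("side",474,464,.0555,-.174,.029),
("scene",637,122,-.063,-.2,.015),("scene",483,43,.063,-.2,.015),("scene",32,362,.063,.2,.015),("scene",195,477,-.063,.2,.015)]
W=np.array([cr(c,u,v,z)[:2] for c,u,v,_,_,z in P]);B=np.array([[x,y] for *_,x,y,_ in P])
def fit(W,B):
    a=W-W.mean(0);b=B-B.mean(0);U,_,V=np.linalg.svd(b.T@a);R=(U@V).T
    return R,W.mean(0)-R@B.mean(0)
for nm,i in(("all",range(10)),("scene",range(6,10))):
    i=list(i);R,t=fit(W[i],B[i]);print(nm,t,np.degrees(np.arctan2(R[1,0],R[0,0])));print(np.round((W-(B@R.T+t))*1000,1).tolist())
R,t=fit(W,B)
np.savez("board.npz",R=R,t=t)
b=lambda p:np.round(R.T@(p[:2]-t),4)
for n,c,u,v,z in[("yel bot L","side",258,403,.015),("yel bot R","side",430,403,.015),("yel topL","side",259,366,.041),("yel topR","side",423,362,.041),
 ("yel top s +x","scene",445,82,.041),("yel top s -x","scene",533,125,.041),("knob side","side",66,295,.0355),("knob scene","scene",613,250,.0355),
 ("cream s +x bot","scene",192,265,.015),("cream s -x bot","scene",292,328,.015)]:
    p=cr(c,u,v,z);print(n,p[:2].round(4),b(p))
E
```

```text
all [ 0.65013552 -0.00665974] -5.858702662446588
[[2.2, -3.3], [-1.7, -5.4], [1.8, -1.6], [2.2, -2.2], [0.8, -1.8], [0.4, -1.6], [-1.2, 11.2], [-2.7, 5.4], [-4.0, 0.2], [2.3, -1.0]]
scene [ 0.6487146  -0.00270933] -6.2427770699301774
[[4.9, -7.8], [1.1, -9.0], [4.3, -6.1], [4.7, -6.5], [3.4, -5.6], [3.1, -5.3], [1.5, 6.7], [0.1, 1.7], [-3.8, -3.2], [2.3, -5.2]]
yel bot L [ 0.5999 -0.1184] [-0.0386 -0.1163]
yel bot R [ 0.6804 -0.1295] [ 0.0426 -0.1191]
yel topL [ 0.6004 -0.1225] [-0.0376 -0.1203]
yel topR [ 0.676  -0.1301] [ 0.0383 -0.1201]
yel top s +x [ 0.6684 -0.1228] [ 0.03   -0.1136]
yel top s -x [ 0.602  -0.1161] [-0.0367 -0.1138]
knob side [ 0.5121 -0.0491] [-0.133  -0.0563]
knob scene [ 0.5125 -0.049 ] [-0.1326 -0.0562]
cream s +x bot [0.7087 0.078 ] [0.0496 0.0902]
cream s -x bot [0.633  0.0862] [-0.0265  0.0906]
```

The two cameras agree on the knob. The board is at about (0.650, -0.007) with yaw near -6°. The yellow bar's back face is at board y ≈ -0.119, so the row needs to travel about 70 mm. First I'll turn the tool so its x axis points along the channel, with the fingers opened to about 30 mm.

The manual's scale: shifts go in shares of 62.5 mm and turns go in shares of 2 pi rad. Converting my numbers, -0.182 rad / 6.2832 = -0.029.

```bash
python3 steer.py '[{"yaw":-0.029,"aperture":0.03},{"yaw":-0.029,"aperture":0.03},{"yaw":-0.029,"aperture":0.03},{"yaw":-0.029,"aperture":0.03},{"yaw":-0.029,"aperture":0.03},{"yaw":-0.0286,"aperture":0.03}]'
cat >> h.py <<'E'
b=np.load("board.npz");RB,tB=b["R"],b["t"]
def go(x,y,z):
    s=robot.read_state();p=np.array([*(RB@[x,y]+tB),z]);E=s["eef_rot"]
    pb=RB.T@(s["tcp_pos"][:2]-tB)
    print("t",round(s["time"],2),"board",pb.round(4),"z",s["tcp_pos"][2].round(4),"delta tool",(E.T@(p-s["tcp_pos"])).round(4),
     "turn",np.arctan2(RB[1,1],RB[0,1]).round(3),np.arctan2(E[1,0],E[0,0]).round(3),"F board",(RB.T@s["wrist_force"][:2]).round(2),"Fz",s["wrist_force"][2].round(2),"w",round(s["grip_width"],4))
E
python3 -c "from h import *;go(0,-.165,.231)"
```

```text
time: 0.85
tcp_pos: [0.2316, -0.5802, 0.2308]
eef_rot: [[0.095, 0.995, -0.0], [0.995, -0.095, 0.001], [0.001, -0.0, -1.0]]
wrist_force: [0.3, 0.7, 1.1]
grip_width: 0.0299
gripper_force: 0.0
t 0.85 board [-0.3578 -0.6132] z 0.2308 delta tool [0.4457 0.361  0.    ] turn 1.469 1.476 F board [0.24 0.76] Fz 1.09 w 0.0299
```

Converted, 0.04 m is 0.64, 0.033 m is 0.528.

```bash
python3 steer.py '[{"tx":0.64,"ty":0.528,"aperture":0.03},{"tx":0.64,"ty":0.528,"aperture":0.03},{"tx":0.64,"ty":0.528,"aperture":0.03},{"tx":0.64,"ty":0.528,"aperture":0.03},{"tx":0.64,"ty":0.528,"aperture":0.03},{"tx":0.64,"ty":0.528,"aperture":0.03},{"tx":0.64,"ty":0.528,"aperture":0.03},{"tx":0.64,"ty":0.528,"aperture":0.03}]' >/dev/null; python3 steer.py '[{"tx":0.64,"ty":0.528,"aperture":0.03},{"tx":0.64,"ty":0.528,"aperture":0.03},{"tx":0.64,"ty":0.48,"aperture":0.03},{"aperture":0.03},{"aperture":0.03}]' >/dev/null
python3 - <<'E'
from h import *
import cv2
go(0,-.165,.231)
cv2.imwrite("pics/wrist1.png",cv2.cvtColor(robot.capture("wrist"),cv2.COLOR_RGB2BGR))
E
```

```text
t 2.48 board [ 0.0012 -0.1732] z 0.2307 delta tool [ 0.0082 -0.0012 -0.0003] turn 1.469 1.47 F board [ 0.22 -0.03] Fz -0.38 w 0.0299
```

View pics/wrist1.png

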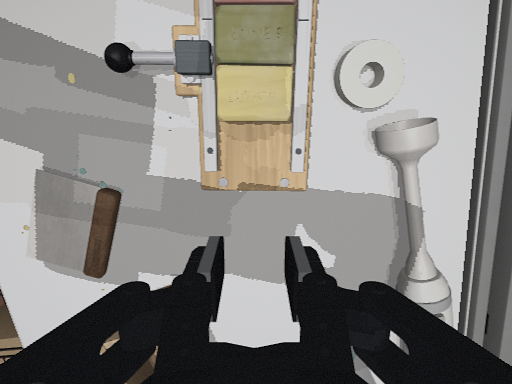

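The wrist view is almost aligned with the board. The near board corners are at (201,189) and (308,190), the rail ends are near row 171, yellow's back edge is at row ~122 and the knob is at (119,57). I'll use it to refine the pose.

```bash
cat >> h.py <<'E'
def wray(u,v,z,s=None):
    s=s or robot.read_state();c=robot.get_calibration("wrist");f=192/np.tan(np.radians(c["fovy"])/2)
    T=c["tool_from_camera"];E=s["eef_rot"];d=E@T[:3,:3]@[(u-c["cx"])/f,(v-c["cy"])/f,1];o=s["tcp_pos"]+E@T[:3,3]
    return o+d*(z-o[2])/d[2]
tb=lambda p:(RB.T@(p[:2]-tB)).round(4)
E
python3 - <<'E'
from h import *
import cv2
im=cv2.imread("pics/wrist1.png");h=cv2.cvtColor(im,cv2.COLOR_BGR2HSV)
m=cv2.inRange(h,(22,90,90),(32,255,255));m[:60]=0;m[130:]=0;m[:,:205]=0;m[:,305:]=0
ys,xs=np.nonzero(m);print("yellow",xs.min(),xs.max(),ys.min(),ys.max())
k=cv2.inRange(h,(0,0,0),(179,255,45))[30:90,95:142];c=max(cv2.findContours(k,0,2)[0],key=cv2.contourArea);print("knob",cv2.minEnclosingCircle(c))
# rail edges: grayscale profiles
g=cv2.cvtColor(im,cv2.COLOR_BGR2GRAY)
for n,u,v,z,e in[("cornerL",201,189.5,.015,"-.063,-.2"),("cornerR",308,190,.015,".063 -.2"),("railL in",217,171,.029,"-.0415 -.174"),("railR in",291,171,.029,".0415"),("railL out",204,171,.029,"-.0555"),("railR out",304,171,.029,".0555"),
 ("railR in far",300,5,.029,".0415"),("railL in far",215,5,.029,"-.0415"),("yel top",254,122,.041,""),("yel bot",254,122,.015,""),("knob",119,57,.0355,"-.139..-.133,-.0578")]:
    p=wray(u,v,z);print(n,p[:2].round(4),tb(p),e)
E
```

```text
yellow 217 292 65 121
knob ((24.993797302246094, 26.303970336914062), 15.981420516967773)
cornerL [ 0.5678 -0.1998] [-0.0622 -0.2006] -.063,-.2
cornerR [ 0.6942 -0.2132] [ 0.0649 -0.2009] .063 -.2
railL in [ 0.5917 -0.1767] [-0.0407 -0.1751] -.0415 -.174
railR in [ 0.6743 -0.1851] [ 0.0422 -0.175 ] .0415
railL out [ 0.5772 -0.1753] [-0.0553 -0.1752] -.0555
railR out [ 0.6888 -0.1865] [ 0.0568 -0.175 ] .0555
railR in far [ 0.6941 -0.0217] [ 0.0452 -0.0105] .0415
railL in far [ 0.6118 -0.0133] [-0.0374 -0.0105] -.0415
yel top [ 0.6385 -0.1269] [ 0.0007 -0.1208] 
yel bot [ 0.6383 -0.1284] [ 0.0007 -0.1223] 
knob [ 0.511  -0.0509] [-0.1339 -0.0582] -.139..-.133,-.0578
```

Everything agrees to 1–2 mm. I'll descend behind yellow.

Converted, 0.05 m is 0.8, 0.03 m is 0.48.

```bash
python3 steer.py '[{"tx":0.16,"ty":-0.016,"tz":0.48,"aperture":0.03},{"tx":0.128,"tz":0.8,"aperture":0.03},{"tz":0.8,"aperture":0.03},{"tz":0.64,"aperture":0.03},{"tz":0.4,"aperture":0.03},{"tz":0.248,"aperture":0.03},{"aperture":0.03},{"aperture":0.03}]' >/dev/null
python3 - <<'E'
from h import *
import cv2
go(0,-.059,.02)
cv2.imwrite("pics/side2.png",cv2.resize(cv2.cvtColor(robot.capture("side"),cv2.COLOR_RGB2BGR)[155:300,175:325],None,fx=4,fy=4,interpolation=cv2.INTER_CUBIC))
E
```

```text
t 3.52 board [ 0.0015 -0.1555] z 0.022 delta tool [ 0.0965 -0.0014  0.002 ] turn 1.469 1.469 F board [-0.62 -0.43] Fz -0.4 w 0.0299
```

View pics/side2.png

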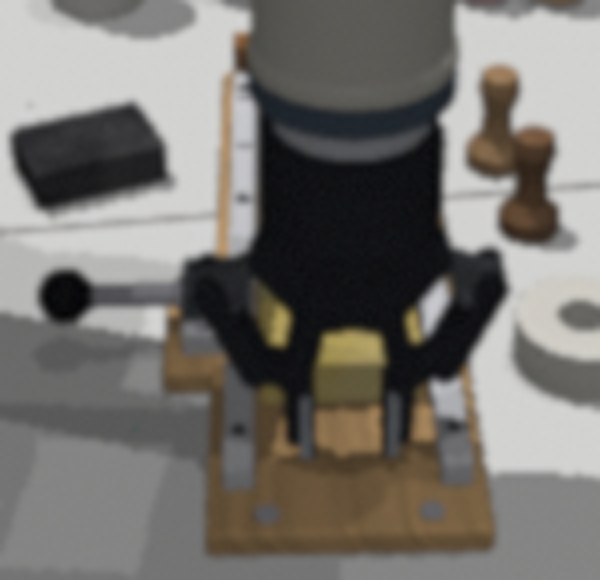

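The fingers straddle the centre behind yellow, with the tips just above the bed (row ~455) and the links above the housing. I'll approach and push slowly.

Converted, 0.008 m is 0.128, 0.006 m is 0.096.

```bash
python3 steer.py '[{"tx":0.128,"ty":-0.016,"tz":0.048,"aperture":0.03},{"tx":0.096,"aperture":0.03},{"tx":0.064,"aperture":0.03},{"tx":0.048,"aperture":0.03},{"tx":0.048,"aperture":0.03},{"tx":0.048,"aperture":0.03},{"tx":0.048,"aperture":0.03},{"tx":0.048,"aperture":0.03}]' >/dev/null; python3 -c "from h import *;go(0,-.0596,.02)"
python3 steer.py '[{"tx":0.064,"aperture":0.03},{"tx":0.064,"aperture":0.03},{"tx":0.064,"aperture":0.03},{"tx":0.064,"aperture":0.03},{"tx":0.064,"aperture":0.03},{"tx":0.064,"aperture":0.03},{"tx":0.048,"aperture":0.03},{"tx":0.032,"aperture":0.03}]' >/dev/null; python3 -c "from h import *;go(0,-.0596,.02)"
```

```text
t 4.58 board [-0.0003 -0.1221] z 0.0178 delta tool [ 0.0625  0.0003 -0.0022] turn 1.469 1.47 F board [ 0.13 -2.34] Fz -0.04 w 0.0302
t 5.58 board [-0.0003 -0.0929] z 0.0178 delta tool [ 0.0333  0.0004 -0.0022] turn 1.469 1.47 F board [ 0.15 -2.71] Fz -0.08 w 0.0297
```

Converted, 0.004 m is 0.064, 0.003 m is 0.048.

```bash
python3 steer.py '[{"tx":0.048,"aperture":0.03},{"tx":0.064,"aperture":0.03},{"tx":0.064,"aperture":0.03},{"tx":0.064,"aperture":0.03},{"tx":0.048,"aperture":0.03},{"tx":0.048,"aperture":0.03},{"tx":0.032,"aperture":0.03},{"tx":0.016,"aperture":0.03}]' >/dev/null
python3 - <<'E'
from h import *
import cv2
go(0,-.0596,.02)
cv2.imwrite("pics/scene3.png",cv2.resize(cv2.cvtColor(robot.capture("scene"),cv2.COLOR_RGB2BGR)[145:265,170:340],None,fx=4,fy=4,interpolation=cv2.INTER_CUBIC))
E
```

```text
t 6.58 board [-0.0004 -0.069 ] z 0.0178 delta tool [ 0.0094  0.0004 -0.0022] turn 1.469 1.47 F board [-0.29 -2.78] Fz 1.44 w 0.03
```

View pics/scene3.png

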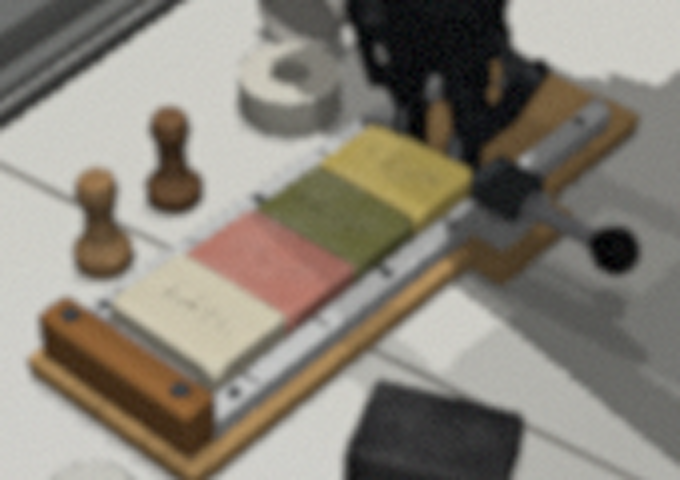

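The row is together and square. Cream is about 1 cm short of the stop, with its front edge at (210,380). I'll creep the rest while watching the force.

Converted, 0.0015 m is 0.024.

```bash
python3 steer.py '[{"tx":0.024,"aperture":0.03},{"tx":0.024,"aperture":0.03},{"tx":0.024,"aperture":0.03},{"tx":0.024,"aperture":0.03}]' >/dev/null; python3 -c "from h import *;go(0,-.0596,.02)"
python3 steer.py '[{"tx":0.016,"aperture":0.03},{"tx":0.016,"aperture":0.03}]' >/dev/null; python3 -c "from h import *;go(0,-.0596,.02)"
```

```text
t 7.12 board [-0.0003 -0.063 ] z 0.0178 delta tool [ 0.0034  0.0003 -0.0022] turn 1.469 1.47 F board [ 0.76 -3.05] Fz 0.97 w 0.0298
t 7.38 board [-0.0003 -0.061 ] z 0.0178 delta tool [ 0.0014  0.0003 -0.0022] turn 1.469 1.47 F board [ 0.51 -3.49] Fz 0.51 w 0.0295
```

Converted, 0.001 m is 0.016.

```bash
python3 steer.py '[{"tx":0.016,"aperture":0.03}]' >/dev/null; python3 -c "from h import *;go(0,-.0596,.02)"
```

```text
t 7.5 board [-0.0003 -0.0606] z 0.0178 delta tool [ 0.001   0.0003 -0.0022] turn 1.469 1.47 F board [ 0.84 -9.57] Fz 1.21 w 0.0303
```

The force jumped to 9.6 N where home was predicted. I'll confirm with a small hold before backing off.

Converted, 0.0003 m is 0.0048.

```bash
python3 steer.py '[{"tx":0.0048,"aperture":0.03},{"aperture":0.03}]' >/dev/null; python3 -c "from h import *;go(0,-.0596,.02)"
```

```text
t 7.75 board [-0.0004 -0.0606] z 0.0178 delta tool [ 0.001   0.0004 -0.0022] turn 1.469 1.47 F board [-0.26 -7.9 ] Fz 0.51 w 0.0303
```

Home is confirmed, with a steady 8 N at zero motion. I'll back off slowly, lift, and check where the charcoal bar lies relative to the knob approach.

Converted, -0.05 m is -0.8, -0.02 m is -0.32.

```bash
python3 steer.py '[{"tx":-0.016,"aperture":0.03},{"tx":-0.016,"aperture":0.03},{"tx":-0.032,"aperture":0.03},{"tx":-0.096,"aperture":0.03},{"tx":-0.24,"aperture":0.03},{"tx":-0.24,"tz":-0.32,"aperture":0},{"tz":-0.8,"aperture":0},{"tz":-0.8,"aperture":0}]' >/dev/null
python3 - <<'E'
from h import *
go(-.19,-.0575,.135)
for u,v in((12,135),(135,105),(163,150),(38,207)):print(tb(cr("side",u,v,.02)))
E
```

```text
t 8.75 board [-0.0004 -0.1012] z 0.1403 delta tool [ 0.0437 -0.1896  0.0052] turn 1.469 1.469 F board [0.67 0.95] Fz 0.43 w 0.0
[-0.1824  0.1198]
[-0.1116  0.1515]
[-0.0924  0.1   ]
[-0.1589  0.044 ]
```

Converted, -0.0486 m is -0.7776, -0.047 m is -0.752.

```bash
python3 steer.py '[{"tx":0.176,"ty":-0.752,"aperture":0},{"tx":0.176,"ty":-0.752,"aperture":0},{"tx":0.176,"ty":-0.752,"aperture":0},{"tx":0.1712,"ty":-0.7776,"aperture":0},{"tz":0.64,"aperture":0},{"tz":0.64,"aperture":0},{"tz":0.32,"aperture":0},{"aperture":0}]' >/dev/null
python3 - <<'E'
from h import *
import cv2
go(-.19,-.0575,.022)
a=cv2.cvtColor(robot.capture("side"),cv2.COLOR_RGB2BGR)[135:285,130:330]
b=cv2.cvtColor(robot.capture("scene"),cv2.COLOR_RGB2BGR)[135:285,170:370]
cv2.imwrite("pics/both4.png",cv2.resize(np.vstack([a,b])[:,:],None,fx=2,fy=2,interpolation=cv2.INTER_CUBIC))
E
```

```text
t 9.75 board [-0.1904 -0.057 ] z 0.0377 delta tool [-0.0005  0.0004  0.0157] turn 1.469 1.469 F board [ 0.07 -0.58] Fz 0.78 w -0.0001
```

View pics/both4.png

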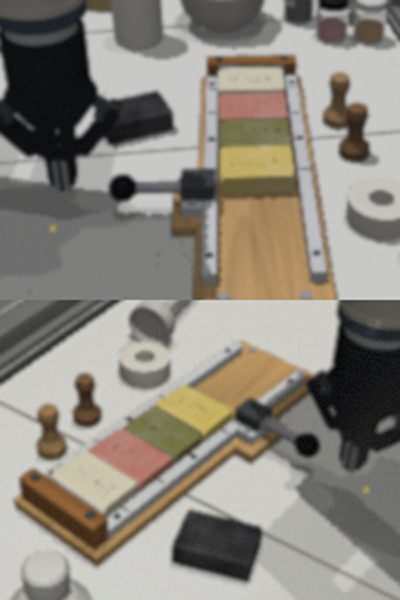

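The row is tight against the stop, and the shut fingers are lined up outside the knob. I'll lower and push along +x (tool +y).

Converted, 0.0157 m is 0.2512, 0.01 m is 0.16.

```bash
python3 -c "
from h import *
for v in(194,197): print(tb(ray('side',259,v/2+135,.015)))"
python3 steer.py '[{"ty":0.16,"tz":0.2512,"aperture":0},{"ty":0.128,"aperture":0},{"ty":0.064,"aperture":0},{"ty":0.048,"aperture":0},{"ty":0.048,"aperture":0},{"ty":0.048,"aperture":0}]' >/dev/null; python3 -c "from h import *;go(-.12,-.0575,.022)"
```

```text
[ 0.0023 -0.0466]
[ 0.0021 -0.0514]
t 10.6 board [-0.1593 -0.0563] z 0.0222 delta tool [-0.0013  0.0393  0.0001] turn 1.469 1.47 F board [-2.02  0.58] Fz 2.01 w 0.0002
```

Converted, 0.004 m is 0.064, 0.003 m is 0.048.

```bash
python3 steer.py '[{"ty":0.064,"aperture":0},{"ty":0.064,"aperture":0},{"ty":0.064,"aperture":0},{"ty":0.064,"aperture":0},{"ty":0.064,"aperture":0},{"ty":0.048,"aperture":0}]' >/dev/null; python3 -c "from h import *;go(-.12,-.0575,.022)"
python3 steer.py '[{"ty":0.048,"aperture":0},{"ty":0.032,"aperture":0},{"ty":0.032,"aperture":0}]' >/dev/null; python3 -c "from h import *;go(-.12,-.0575,.022)"
```

```text
t 11.35 board [-0.1357 -0.0563] z 0.022 delta tool [-0.0012  0.0157  0.    ] turn 1.469 1.47 F board [-2.02 -0.98] Fz 0.69 w -0.0
t 11.72 board [-0.129  -0.0562] z 0.022 delta tool [-0.0013  0.009   0.    ] turn 1.469 1.47 F board [-1.34 -2.27] Fz -0.07 w 0.0001
```

Converted, 0.002 m is 0.032.

```bash
python3 steer.py '[{"ty":0.032,"aperture":0},{"ty":0.032,"aperture":0}]' >/dev/null; python3 -c "from h import *;go(-.12,-.0575,.022)"
python3 steer.py '[{"ty":0.024,"aperture":0},{"ty":0.024,"aperture":0}]' >/dev/null; python3 -c "from h import *;go(-.12,-.0575,.022)"
```

```text
t 11.97 board [-0.1249 -0.0562] z 0.0221 delta tool [-0.0013  0.0049  0.0001] turn 1.469 1.47 F board [-2.02 -1.43] Fz 0.19 w -0.0001
t 12.22 board [-0.1219 -0.0562] z 0.0221 delta tool [-0.0013  0.0019  0.0001] turn 1.469 1.47 F board [-1.94 -1.65] Fz 0.27 w -0.0
```

Converted, 0.001 m is 0.016.

```bash
python3 steer.py '[{"ty":0.016,"aperture":0},{"ty":0.016,"aperture":0}]' >/dev/null; python3 -c "from h import *;go(-.12,-.0575,.022)"
python3 steer.py '[{"ty":0.016,"aperture":0}]' >/dev/null; python3 -c "from h import *;go(-.12,-.0575,.022)"
```

```text
t 12.47 board [-0.1199 -0.0562] z 0.0221 delta tool [-0.0013 -0.0001  0.0001] turn 1.469 1.47 F board [-1.64 -0.73] Fz -0.16 w 0.0001
t 12.6 board [-0.1198 -0.0562] z 0.0219 delta tool [-0.0013 -0.0002 -0.0001] turn 1.469 1.47 F board [-5.9  -0.54] Fz 3.71 w -0.0001
```

Converted, 0.0008 m is 0.0128.

```bash
python3 steer.py '[{"ty":0.0128,"aperture":0},{"aperture":0}]' >/dev/null; python3 -c "from h import *;go(-.12,-.0575,.022)"
python3 steer.py '[{"ty":-0.048,"aperture":0},{"ty":-0.16,"aperture":0},{"ty":-0.48,"aperture":0},{"ty":-0.48,"tz":-0.48,"aperture":0},{"tz":-0.96,"aperture":0},{"aperture":0}]' >/dev/null
python3 - <<'E'
from h import *
import cv2
go(-.19,-.0575,.11)
a=cv2.cvtColor(robot.capture("side"),cv2.COLOR_RGB2BGR)[145:265,150:330]
b=cv2.cvtColor(robot.capture("scene"),cv2.COLOR_RGB2BGR)[145:265,170:350]
cv2.imwrite("pics/both5.png",cv2.resize(np.vstack([a,b]),None,fx=2.5,fy=2.5,interpolation=cv2.INTER_CUBIC))
E
```

```text
t 12.85 board [-0.1197 -0.0563] z 0.0219 delta tool [-0.0012 -0.0003 -0.0001] turn 1.469 1.47 F board [-6.99 -1.16] Fz 3.79 w -0.0003
t 13.6 board [-0.1886 -0.0562] z 0.1159 delta tool [-0.0013 -0.0015  0.0059] turn 1.469 1.47 F board [1.6  0.13] Fz 0.84 w 0.0
```

View pics/both5.png

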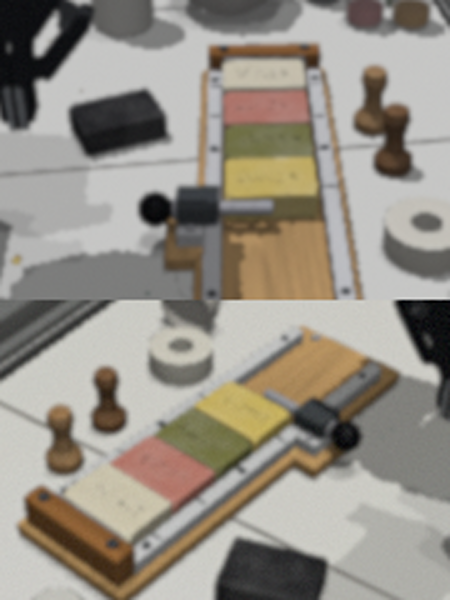

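The knob is against its housing at (157,208), and the bolt crosses behind yellow with its nose at (272,205), mid-channel. The row is home and nothing else has moved. I'll hand it in.

```bash
python3 -c "from plant import robot;print(robot.job_done())"
```

```text
the job is handed in; nothing more can be done
None
```

The row of four bars is home against the end stop, the bolt is fully in behind the yellow bar, and I handed the job in at about 14 s with the arm clear and nothing else moved.

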